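# Load the bench press and work its pedal

## Task

Put the loading carrier with the black shell on the bed of the bench press, lying flat between the two guide strips with the shell end inwards, and slide it in under the head until it stands squarely against the back gauge. Only then press the pedal right down to its stop, hold it there for a good second, and let it come back up. Leave the carrier home in the press and do not disturb the other things on the bench.

Things in the scene. Friction and masses are not known exactly. Their poses are not given: they have to be found in the camera images.
- carrier: Loading carrier, loose, about 0.35 kg: plywood plate 170 (x) x 96 (y) x 12 mm thick; on its +x half a fixed black moulded shell 85 x 84 mm, 6 mm thick (top at z = 18 mm); on its -x half a wooden grip bar. Origin: centre of the plate's underside, z up. It starts flat on the bench, left or right of the press, with the pedal on the other side.
- grip (a point): Grasp point in the carrier's wooden grip bar, 55 mm towards -x from the carrier's origin and 37 mm above its underside. The bar is 56 mm long (carrier x), 20 mm wide (y) and stands from z = 12 to 52 mm on the carrier: pinch it across its width.
- nose (a point): Middle of the carrier's far (+x, shell end) edge, at its underside: 85 mm in front of the carrier's origin.
- press: Blue C-frame bench press, fixed, its throat open to its -x (towards the robot). Origin: on the bench under the bed, x pointing into the throat. Bed 170 mm wide, from x = -160 to +200 mm, top at z = 30 mm. Its head (80 mm wide) overhangs the bed from x = +40 mm back, z = 150 to 240 mm; in front of x = +38 mm all is open above the bed.
- bed (a point): Point on the bed's top face, on its centre line, 65 mm towards -x from the press origin. Midway between two steel guide strips on the bed, along x from 90 mm before to 90 mm behind this point, 12 mm high, 12 mm wide, inner faces at y = +-57 mm (9 mm to spare on each side of the carrier).
- platen_face (a point): Centre of the underside of the steel platen under the head, 43 (x) x 80 (y) mm, its front edge at press x = +40 mm. It stands 60 mm above the bed and comes down to 20 mm above it as the pedal is pressed: it clears the carrier's shell but not the grip bar.
- gauge: Back gauge: fixed aluminium bar across the bed, 150 mm wide (y), 22 mm high, 12 mm thick, at the rear under the head; its ends show from above on both sides of the head. Its setting along the bed varies by 20 mm. Origin: at bed height, middle of its front face, which the carrier's far edge comes to; axes as the press. With the carrier home, point grip is 140 mm in front of it.
- pedal_base: Pedal unit, fixed to the bench: dark base plate 200 (x) x 90 (y) x 10 mm, with two cheeks carrying a hinge along y at x = +75 mm, z = 35 mm. Origin: centre of its underside on the bench.
- pad (a point): Where to press: centre of the ribbed rubber pad on top of the steel tread, 110 mm from the hinge. The tread is 78 mm wide and 150 mm long, hinged at its +x end, rising towards -x. The point moves with the tread: about 77 mm above the bench when up, about 42 mm at the stop.
- pedal (a joint): Angle of the spring pedal: 0 = up (at rest), 0.33 rad = down at its stop. It needs about 6 N on the pad to start and 13 N at the stop, and springs back when let go.
- jar: Bystander: loose jar of glue, 68 mm across, 100 mm high; origin under its centre.
- mallet: Bystander: loose hammer, 220 mm long, lying on the bench; origin under its middle.
- carton: Bystander: loose open cardboard box 130 x 170 mm, 80 mm high, with black shells standing in it; origin under its centre.

How it is judged:
By the outcome, as a careful person would: the job done as asked, in the order asked, and still so for the second after the job is handed in, with the robot touching nothing.
It also fails if it takes over 64 s, if anything falls off the work surface, if the arm or the gripper's body presses on something with over 40 N, if the wrist force passes 120 N, or if a joint passes its speed limit or range.

## Robot

A 6-joint arm with a two-finger parallel gripper is mounted at the origin on the work surface. World frame = base frame: x ahead of the robot, y to its left, z up, the work surface at z = 0. Lengths are in m, angles in rad, forces in N, time in s.
With the tool pointing down it reaches from about 0.35 to 0.775 m from the base axis. Payload 5.5 kg.
Tool frame: the origin (TCP) lies between the finger pads; the fingertips stand 19 mm ahead of it and the grasp point (between the pads) is the TCP; z points along the fingers, y is the line along which they close (so a half turn about z gives the same grasp; the last joint's range is limited). The gripper opens to 85 mm and grips with 20 to 120 N. Pads are 22 mm wide; open, the fingers measure 114 mm over their backs; the gripper's body (76 mm by 85 mm) begins 54 mm behind the grasp point. The pads swing forward as they close: fully open they stand 13 mm farther back than shut.
Start: joints at [1.032, 0.313, 0.046, 1.304, 0, 1.431], TCP at [0.223, 0.53, 0.23] pointing down, gripper open.
Joint ranges: [-2.76, 2.76], [-0.86, 1.69], [-1.03, 1.26], [-2.2, 2.34], [-1.47, 1.5], [-3.14, 3.14]. Speed limits (rad/s): [2.57, 2.57, 3.14, 3.14, 3.14, 3.14].

## Interface

Orientations are given as a unit quaternion [w, x, y, z].
In Python, from workcell import env gives the robot as it stands.
- The arm moves only by the shell command python3 -m pendant 'ROWS' [FORCE]. ROWS is JSON, a list of rows, each an object with "travel": the shift along the tool's x, y, z scaled (see below), a list of three; "rot": the turn, a rotation vector about the tool's x, y, z scaled (see below), a list of three; "fingers": the opening, from -1 (shut) to 1 (fully open). In form: [{"travel": [dx, dy, dz], "rot": [wx, wy, wz], "fingers": fingers}, ...]. A call has 1 to 10 rows; each row is the pose to reach, as a shift and turn from the pose commanded when the call began, along the tool's axes at that moment; what a row does not reach only later rows make up. The controller multiplies each number of a shift by 0.12 m and each number of a turn by 60 degrees. A row lasts 1/10 s, in which the tool goes at most 50 mm and 8.59 degrees, less where a joint would pass 70% of its speed; a pose out of reach is approached as far as the arm can. A call with a number of a shift or a turn outside -1 to 1 is refused whole. A call with a gripper value outside its range is refused whole. The fingers move at their own pace and stop on an object; FORCE is the grip in N (left out, the last holds). Time passes only in rows, so rows that repeat a pose let the fingers close. It gives the time, the measured TCP pose, the force, the opening and the grip force at its end, in the units of the state.
- env.get_state(): the state, without advancing time (a new reading comes with each control period).
- env.read_camera(name): name is "scene" or "top"; returns (picture, depth): 384x512x3 uint8, blue, green, red; 384x512 float32, m along the optical axis (not along the pixel's ray), 0 where there is no reading.
- env.camera_model(name): a dict with "fovy" (degrees; the focal length in pixels is half the picture's height over the tangent of half this angle, whatever the lens; pixels are square), "cx", "cy" (the principal point, pixels), "k1" (the pictures are not rectified: a ray, as slopes to the right and down, at radius r is drawn at 1 + k1 r^2 times it, then the intrinsics apply), "rvec" (rotation vector, rad) and "tvec" (3), from world to camera coordinates, as OpenCV has them. Camera axes: x right, y down, z forward; pixel columns grow to the right and rows downward; lengths in m; the calibration is good to about 2 mm. A picture is of the moment at which its call begins. camera_model takes no time and is no camera call.
- env.hand_in(): hands the job in; it is judged then, once.
Trained networks look in the newest picture that a camera, given by its name, has taken for a name from the list of things; names that differ only in an ending like _2 or _b are one class to them, and where a whole thing is asked for, a point or a joint stands for the part that bears it (a point fixed in the world has none). Each returns a list of dicts, best first, with "conf" (0 to 1); they miss things now and then, are a little off and sometimes report something else, mostly with a low value. They report only what shows in the picture. A call takes as long as a camera call.
- env.outline_of(camera, target): "mask" (384x512 bool, what is visible of it) and "xy" ([column, row] in pixels, amid what is visible of it).
The state is a dict: "clock": time; "joint_pos": joint angles; "qvel": joint speeds; "tau": joint torques, N m; "tcp_pos": TCP position; "orientation": TCP orientation; "wrist_force": force on the tool from outside, world axes, zero at the start; "ft_torque": the same for the moment, N m; "finger_gap": finger opening in m; "grip_force": force on a finger pad.
Only numpy, scipy, OpenCV 4.12 (cv2) and the standard library are available. Lean on these libraries where they do the work, as an engineer would, in place of code of your own. Each camera call takes 0.05 s, during which the arm holds its last target. There are 200 camera calls.

## Working session

There is one attempt and no reset: what is moved stays moved. The work goes in short steps, Python scripts to look and compute and a shell command to move; the robot and the scene stay as the last step left them, time stands still between calls to the robot, and variables do not carry over. Pictures are saved under pics/ and viewed, at most 11 in all, crops included, and the job is handed in when it is done.

```bash
mkdir -p pics
cat > h.py <<'E'
import numpy as np, cv2
from workcell import env
def cloud(cam,depth):
    m=env.camera_model(cam); f=192/np.tan(np.radians(m["fovy"]/2))
    v,u=np.mgrid[0:384,0:512].astype(float)
    K=np.array([[f,0,m["cx"]],[0,f,m["cy"]],[0,0,1]])
    xd=(u-m["cx"])/f; yd=(v-m["cy"])/f; x,y=xd.copy(),yd.copy()
    for _ in range(20):
        s=1+m["k1"]*(x*x+y*y); x,y=xd/s,yd/s
    R=cv2.Rodrigues(np.array(m["rvec"],float))[0]; t=np.array(m["tvec"],float).ravel()
    P=np.stack([x*depth,y*depth,depth],-1)
    W=(P-t)@R
    W[depth<=0]=np.nan
    return W
E
python3 - <<'E'
from h import *
ims=[]
for c in("scene","top"):
    im,d=env.read_camera(c); W=cloud(c,d); np.save(c+"W.npy",W); cv2.imwrite(c+".png",im)
    cv2.imwrite(f"pics/{c}0.png",im)
    for n in("carrier","press","gauge","pedal_base","pad","jar","mallet","carton"):
        for o in env.outline_of(c,n)[:2]:
            m=o["mask"]; p=W[m]; p=p[~np.isnan(p[:,0])]
            if len(p)==0: continue
            print(c,n,round(o["conf"],2),np.round(o["xy"]),m.sum(),"med",np.round(np.median(p,0),3),"lo",np.round(np.percentile(p,3,0),3),"hi",np.round(np.percentile(p,97,0),3))
            np.save(f"m_{c}_{n}.npy",m) if o is not None else 0
s=env.get_state(); print(s["clock"],s["tcp_pos"],s["orientation"],s["wrist_force"])
E
```

```text
scene carrier 0.94 [300. 244.] 1573 med [0.525 0.332 0.016] lo [0.438 0.273 0.003] hi [0.6   0.388 0.051]
scene carrier 0.64 [375. 287.] 4814 med [0.526 0.608 0.068] lo [0.435 0.506 0.005] hi [0.563 0.672 0.099]
scene press 0.9 [183. 192.] 7217 med [0.716 0.063 0.049] lo [ 0.477 -0.039  0.009] hi [0.819 0.114 0.239]
scene press 0.5 [187. 142.] 223 med [ 0.487 -0.298  0.078] lo [ 0.459 -0.333  0.063] hi [ 0.536 -0.26   0.088]
scene gauge 0.69 [190. 216.] 223 med [0.712 0.072 0.045] lo [0.699 0.003 0.033] hi [0.725 0.103 0.054]
scene pedal_base 0.7 [193. 140.] 262 med [ 0.48  -0.291  0.075] lo [ 0.429 -0.331  0.004] hi [ 0.531 -0.26   0.087]
scene pedal_base 0.56 [190. 137.] 214 med [ 0.488 -0.3    0.078] lo [ 0.459 -0.335  0.063] hi [ 0.531 -0.262  0.087]
scene pad 0.8 [192. 136.] 224 med [ 0.487 -0.297  0.078] lo [ 0.458 -0.334  0.064] hi [ 0.531 -0.26   0.087]
scene jar 0.96 [231. 243.] 1009 med [0.706 0.28  0.066] lo [0.643 0.234 0.001] hi [0.727 0.294 0.101]
scene mallet 0.68 [123. 167.] 158 med [ 0.728 -0.36   0.02 ] lo [ 0.713 -0.412  0.01 ] hi [ 0.747 -0.298  0.026]
scene malle
[... 608 characters left out ...]
01] hi [ 0.739 -0.211  0.032]
top pad 0.58 [379. 206.] 692 med [ 0.518 -0.294  0.072] lo [ 0.459 -0.332  0.043] hi [ 0.583 -0.254  0.092]
top jar 0.55 [230. 159.] 353 med [0.678 0.256 0.099] lo [0.656 0.228 0.013] hi [0.713 0.288 0.105]
top mallet 0.77 [372. 160.] 453 med [ 0.702 -0.289  0.026] lo [ 0.651 -0.414  0.013] hi [ 0.735 -0.213  0.032]
top carton 0.69 [138. 208.] 1947 med [0.492 0.582 0.061] lo [0.429 0.5   0.003] hi [0.553 0.669 0.104]
top carton 0.61 [368. 160.] 493 med [ 0.703 -0.283  0.025] lo [ 0.65  -0.417  0.002] hi [ 0.741 -0.211  0.032]
0.9 [0.22330839 0.52992612 0.2297631 ] [2.08112928e-05 1.98061100e-01 9.80189672e-01 8.59140508e-05] [-0.9766312  -0.29693014 -0.10921046]
```

View pics/top0.png

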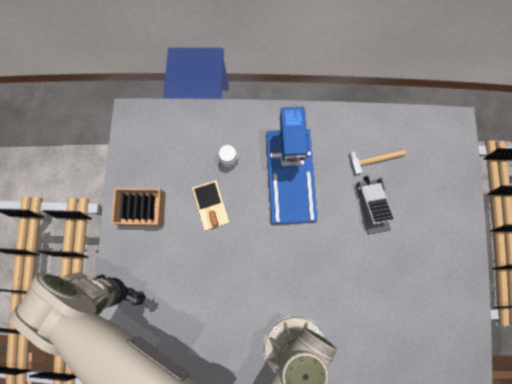

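View pics/scene0.png

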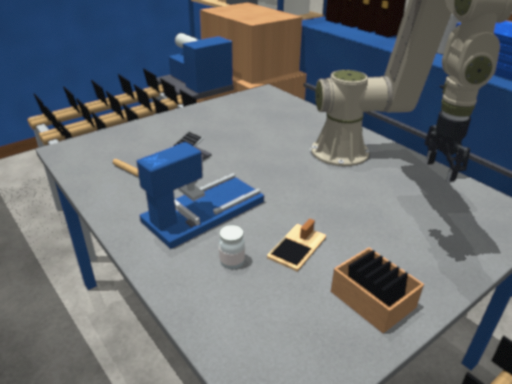

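The top view shows the carrier at (212,204) with its shell end up-left, the press at (292,171) and the pedal at (376,205). The jar is at (228,157), the mallet at (378,160) and the carton at (138,208). Next I'll fit poses.

```bash
cat >> h.py <<'E'
def plane(cam,z):
    """xy of every pixel's ray at height z"""
    A=cloud(cam,np.ones((384,512))); m=env.camera_model(cam)
    R=cv2.Rodrigues(np.array(m["rvec"],float))[0]; C=-R.T@np.array(m["tvec"],float).ravel()
    D=A-C; return (C+D*((z-C[2])/D[...,2])[...,None])[...,:2]
def rect(p):
    (c,s,a)=cv2.minAreaRect(p.astype(np.float32)); s=list(s)
    if s[0]<s[1]: s=s[::-1]; a-=90
    a=(a+90)%180-90
    return np.round(c,4),np.round(s,4),round(a,2)
def big(mask): 
    n,l,st,_=cv2.connectedComponentsWithStats(mask.astype(np.uint8)); return l==1+np.argmax(st[1:,4])
E
python3 - <<'E'
from h import *
for c in("scene","top"):
    W=np.load(c+"W.npy"); im=cv2.imread(c+".png").astype(int); X,Y,Z=W[...,0],W[...,1],W[...,2]
    P=plane(c,.012)
    m=np.load(f"m_{c}_carrier.npy") if c=="top" else None
    near=(abs(X-.517)<.13)&(abs(Y-.326)<.1)
    pl=big(near&(Z>.005)&(Z<.024)); print(c,"plate",rect(P[pl]),pl.sum())
    bar=near&(Z>.044); q=plane(c,.052)[bar]; print(c,"bar",rect(q),bar.sum(), np.median(Z[bar]))
    sh=big(near&(Z>.008)&(Z<.03)&(im.sum(-1)<150)); print(c,"shell",rect(plane(c,.018)[sh]),sh.sum())
    pr=(abs(Y-.03)<.14)&(X>.42)&(X<.85)
    b,g,r=im[...,0],im[...,1],im[...,2]
    bed=pr&(Z>.018)&(Z<.058); print(c,"bed",rect(plane(c,.03)[bed]),bed.sum())
    st=pr&(Z>.03)&(Z<.055)&(r>110); 
    n,l,s,_=cv2.connectedComponentsWithStats(st.astype(np.uint8))
    for i in range(1,n):
        if s[i,4]>25: print(c,"strip",s[i],rect(plane(c,.042)[l==i]))
    pd=(abs(Y+.285)<.09)&(abs(X-.52)<.14)
    tr=pd&(Z>.03)&(X<.63); print(c,"tread",rect(W[tr][:,:2]),tr.sum())
    t=W[big(tr)]; 
    ba=pd&(Z>.004)&(X<.63); print(c,"base",rect(W[ba][:,:2]))
im=cv2.imread("top.png"); a=cv2.resize(im[95:235,180:400],None,fx=3.6,fy=3.6,interpolation=cv2.INTER_CUBIC); cv2.imwrite("pics/topz.png",a)
im=cv2.imread("scene.png"); a=cv2.resize(im[110:280,90:340],None,fx=3.2,fy=3.2,interpolation=cv2.INTER_CUBIC); cv2.imwrite("pics/scz.png",a)
E
```

```text
scene plate (array([0.5161, 0.3277]), array([0.1836, 0.0982]), 18.84) 1327
scene bar (array([0.4682, 0.3121]), array([0.0652, 0.0222]), 23.27) 103 0.05106258293494271
scene shell (array([0.5538, 0.3411]), array([0.0737, 0.0733]), -71.16) 474
scene bed (array([0.6363, 0.0305]), array([0.3736, 0.1845]), 4.23) 3464
scene strip [200 174  36  17 108] (array([ 0.537 , -0.0415]), array([0.1393, 0.0178]), 2.94)
scene strip [215 189  46  22 157] (array([0.5452, 0.0824]), array([0.1749, 0.0212]), 2.14)
scene strip [175 199  24  22 100] (array([0.7073, 0.031 ]), array([0.1325, 0.0209]), -87.06)
scene tread (array([ 0.4995, -0.2934]), array([0.0849, 0.0834]), -72.97) 227
scene base (array([ 0.4638, -0.3003]), array([0.1597, 0.0891]), 14.17)
top plate (array([0.5115, 0.3245]), array([0.1788, 0.1063]), 21.23) 1042
top bar (array([0.4595, 0.3069]), array([0.0558, 0.0204]), 18.34) 88 0.052939856300753416
top shell (array([0.5767, 0.3483]), array([0.0039, 0.0038]), 1.12) 3
top bed (array([0.6289, 0.0213]), array([0.361 , 0.1709]), 4.21) 3255
top strip [270 153  11   5  27] (array([0.7024, 0.0836]), array([0.0379, 0.0157]), -88.84)
top strip [306 171   9  50 225] (array([ 0.551, -0.048]), array([0.1843, 0.0187]), 4.41)
top strip [273 174   7  48 207] (array([0.5408, 0.0779]), array([0.1766, 0.0183]), 4.44)
top tread (array([ 0.5357, -0.2869]), array([0.1693, 0.0918]), 11.24) 868
top base (array([ 0.5048, -0.2852]), array([0.2492, 0.1798]), -0.13)
```

View pics/topz.png

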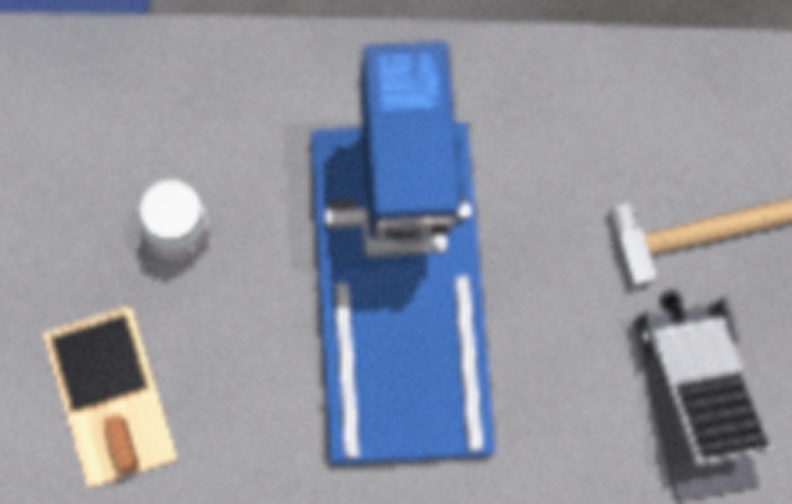

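View pics/scz.png

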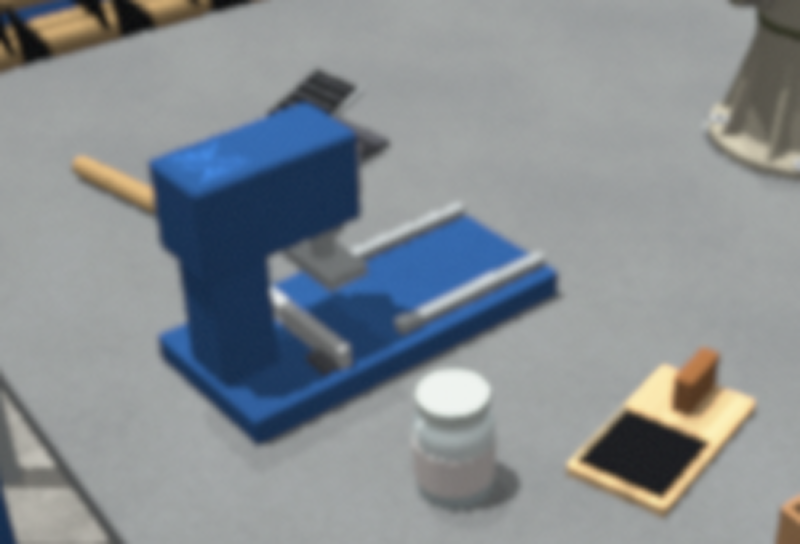

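The zooms show the carrier flat with its shell away from the robot, and the press bed clear. The gauge end is at about (345,215) in the top crop and the ribbed pad at about (722,415).

The top-camera fits match the known sizes: bed 361x171 mm, bar 56x20 mm. That gives grip ≈ (0.4595, 0.307) with yaw 18.5°, and press origin ≈ (0.609, 0.020) with yaw 4.3°.

```bash
cat > go.py <<'E'
import sys
from h import *
from scipy.spatial.transform import Rotation as R
def plan(x,y,z,yaw):
    s=env.get_state(); q=s["orientation"]; A=R.from_quat([q[1],q[2],q[3],q[0]])
    T=R.from_euler("z",yaw,degrees=True)*R.from_euler("x",180,degrees=True)
    d=A.inv().apply(np.array([x,y,z])-s["tcp_pos"])/.12
    w=np.degrees((A.inv()*T).as_rotvec())/60
    print("travel",np.round(d,3),"rot",np.round(w,3),"t",s["clock"],"at",np.round(s["tcp_pos"],4),"F",np.round(s["wrist_force"],1))
if __name__=="__main__": plan(*map(float,sys.argv[1:]))
E
python3 go.py .4595 .307 .14 198.5
```

```text
travel [-2.535 -0.948  0.748] rot [ 0.     0.    -0.689] t 0.9 at [0.2233 0.5299 0.2298] F [-1.  -0.3 -0.1]
```

```bash
python3 -m pendant '[{"travel":[-0.4,-0.15,0],"rot":[0,0,-0.12],"fingers":1},{"travel":[-0.8,-0.3,0],"rot":[0,0,-0.24],"fingers":1},{"travel":[-1,-0.37,0],"rot":[0,0,-0.36],"fingers":1},{"travel":[-1,-0.37,0],"rot":[0,0,-0.48],"fingers":1},{"travel":[-1,-0.37,0],"rot":[0,0,-0.6],"fingers":1},{"travel":[-1,-0.37,0],"rot":[0,0,-0.69],"fingers":1},{"travel":[-1,-0.37,0],"rot":[0,0,-0.69],"fingers":1}]' 60
python3 go.py .4595 .307 .14 198.5
```

```text
clock: 1.6
tcp_pos: [0.3168, 0.4423, 0.2298]
orientation: [0.0, -0.161, 0.987, 0.0]
wrist_force: [0.0, -0.2, 0.7]
finger_gap: 0.0856
grip_force: 0.0
travel [-0.769 -1.447  0.748] rot [0.    0.    0.001] t 1.6 at [0.3168 0.4423 0.2298] F [ 0.  -0.2  0.7]
```

```bash
python3 -m pendant '[{"travel":[-0.2,-0.35,0],"rot":[0,0,0],"fingers":1},{"travel":[-0.4,-0.7,0.1],"rot":[0,0,0],"fingers":1},{"travel":[-0.6,-1,0.3],"rot":[0,0,0],"fingers":1},{"travel":[-0.77,-1,0.5],"rot":[0,0,0],"fingers":1},{"travel":[-0.77,-1,0.6],"rot":[0,0,0],"fingers":1}]'
python3 go.py .4595 .307 .037 198.5
```

```text
clock: 2.1
tcp_pos: [0.4443, 0.3571, 0.1556]
orientation: [-0.0, -0.159, 0.987, -0.0]
wrist_force: [-0.7, 0.0, -0.8]
finger_gap: 0.0858
grip_force: 0.0
travel [ 0.01  -0.436  0.988] rot [-0.    -0.001 -0.004] t 2.1 at [0.4443 0.3571 0.1556] F [-0.7  0.  -0.8]
```

```bash
python3 -m pendant '[{"travel":[0.01,-0.25,0.1],"rot":[0,0,0],"fingers":1},{"travel":[0.01,-0.44,0.2],"rot":[0,0,0],"fingers":1},{"travel":[0.01,-0.44,0.4],"rot":[0,0,0],"fingers":1},{"travel":[0.01,-0.44,0.6],"rot":[0,0,0],"fingers":1},{"travel":[0.01,-0.44,0.8],"rot":[0,0,0],"fingers":1},{"travel":[0.01,-0.44,0.95],"rot":[0,0,0],"fingers":1},{"travel":[0.01,-0.44,0.99],"rot":[0,0,0],"fingers":1},{"travel":[0.01,-0.44,0.99],"rot":[0,0,0],"fingers":1}]'
python3 go.py .4595 .307 .037 198.5
python3 - <<'E'
from h import *
im,d=env.read_camera("scene"); cv2.imwrite("pics/s1.png",cv2.resize(im[120:320,200:450],None,fx=2.8,fy=2.8))
E
```

```text
clock: 2.9
tcp_pos: [0.4569, 0.3079, 0.0386]
orientation: [-0.001, -0.161, 0.987, -0.0]
wrist_force: [0.0, -0.3, -0.4]
finger_gap: 0.0852
grip_force: 0.0
travel [-0.018 -0.014  0.013] rot [-0.    -0.002  0.001] t 2.9 at [0.4569 0.3079 0.0386] F [ 0.  -0.3 -0.4]
```

View pics/s1.png

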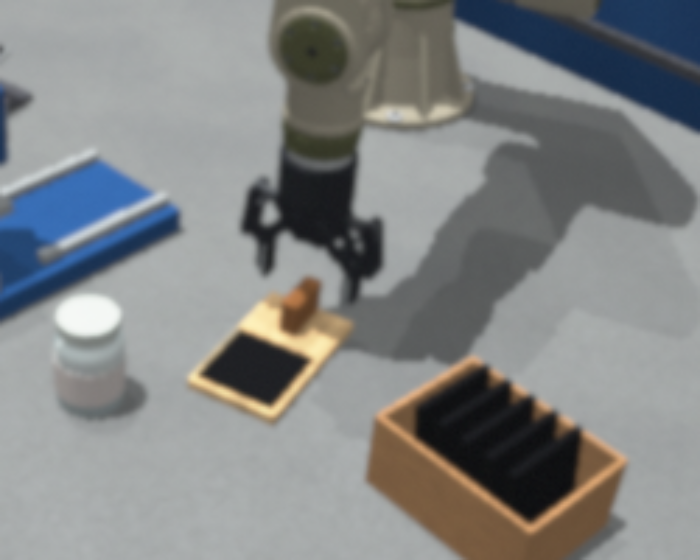

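The fingers straddle the bar, sitting perhaps a few mm too near the robot. I'll nudge forward about 5 mm and close.

```bash
python3 -m pendant '[{"travel":[-0.05,0,0.015],"rot":[0,0,0],"fingers":1},{"travel":[-0.05,0,0.015],"rot":[0,0,0],"fingers":1},{"travel":[-0.05,0,0.015],"rot":[0,0,0],"fingers":-1},{"travel":[-0.05,0,0.015],"rot":[0,0,0],"fingers":-1},{"travel":[-0.05,0,0.015],"rot":[0,0,0],"fingers":-1},{"travel":[-0.05,0,0.015],"rot":[0,0,0],"fingers":-1},{"travel":[-0.05,0,0.015],"rot":[0,0,0],"fingers":-1},{"travel":[-0.05,0,0.015],"rot":[0,0,0],"fingers":-1}]' 60
python3 go.py .455 .2 .13 190
```

```text
clock: 3.75
tcp_pos: [0.4639, 0.3094, 0.0374]
orientation: [0.0, -0.161, 0.987, -0.0]
wrist_force: [0.2, -0.5, 3.6]
finger_gap: 0.0183
grip_force: 60.7
travel [ 0.36  -0.841 -0.771] rot [-0.     0.     0.142] t 3.75 at [0.4639 0.3094 0.0374] F [ 0.2 -0.5  3.6]
```

```bash
python3 -m pendant '[{"travel":[0,0,-0.1],"rot":[0,0,0],"fingers":-1},{"travel":[0,0,-0.3],"rot":[0,0,0],"fingers":-1},{"travel":[0.05,0,-0.55],"rot":[0,0,0],"fingers":-1},{"travel":[0.15,-0.1,-0.77],"rot":[0,0,0.03],"fingers":-1},{"travel":[0.25,-0.25,-0.77],"rot":[0,0,0.06],"fingers":-1},{"travel":[0.3,-0.45,-0.77],"rot":[0,0,0.09],"fingers":-1},{"travel":[0.36,-0.65,-0.77],"rot":[0,0,0.12],"fingers":-1},{"travel":[0.36,-0.84,-0.77],"rot":[0,0,0.14],"fingers":-1},{"travel":[0.36,-0.84,-0.77],"rot":[0,0,0.14],"fingers":-1}]'
python3 go.py .455 .09 .13 184.3
```

```text
clock: 4.65
tcp_pos: [0.4549, 0.1981, 0.1296]
orientation: [-0.0, -0.087, 0.996, -0.0]
wrist_force: [1.3, 0.1, -3.5]
finger_gap: 0.0183
grip_force: 59.9
travel [ 0.155 -0.887 -0.002] rot [-0.001 -0.001  0.094] t 4.65 at [0.4549 0.1981 0.1296] F [ 1.3  0.1 -3.5]
```

```bash
python3 -m pendant '[{"travel":[0.03,-0.2,0],"rot":[0,0,0.02],"fingers":-1},{"travel":[0.06,-0.45,0],"rot":[0,0,0.04],"fingers":-1},{"travel":[0.1,-0.7,0],"rot":[0,0,0.07],"fingers":-1},{"travel":[0.15,-0.88,0],"rot":[0,0,0.09],"fingers":-1},{"travel":[0.15,-0.88,0],"rot":[0,0,0.093],"fingers":-1}]'
python3 go.py .485 .013 .110 184.3
```

```text
clock: 5.15
tcp_pos: [0.4551, 0.0915, 0.1295]
orientation: [-0.001, -0.038, 0.999, -0.0]
wrist_force: [0.8, 0.2, -2.9]
finger_gap: 0.0186
grip_force: 60.0
travel [-0.199 -0.671  0.162] rot [-0.    -0.001  0.001] t 5.15 at [0.4551 0.0915 0.1295] F [ 0.8  0.2 -2.9]
```

```bash
python3 -m pendant '[{"travel":[0,-0.25,0],"rot":[0,0,0],"fingers":-1},{"travel":[-0.05,-0.5,0],"rot":[0,0,0],"fingers":-1},{"travel":[-0.12,-0.67,0.05],"rot":[0,0,0],"fingers":-1},{"travel":[-0.2,-0.67,0.16],"rot":[0,0,0],"fingers":-1},{"travel":[-0.2,-0.67,0.16],"rot":[0,0,0],"fingers":-1},{"travel":[-0.2,-0.67,0.16],"rot":[0,0,0],"fingers":-1}]'
python3 go.py .485 .013 .110 184.3
python3 - <<'E'
from h import *
a=[]
for c,(x,y) in(("top",(230,110)),("scene",(110,120))):
    im,d=env.read_camera(c); cv2.imwrite(c+"1.png",im); np.save(c+"1W.npy",cloud(c,d)); a.append(cv2.resize(im[y:y+140,x:x+130],None,fx=3,fy=3,interpolation=cv2.INTER_CUBIC))
cv2.imwrite("pics/hov.png",np.hstack(a))
W=np.load("top1W.npy"); im=cv2.imread("top1.png").astype(int)
X,Y,Z=W[...,0],W[...,1],W[...,2]
w=im[...,2]-im[...,0]>40
m=w&(Z>.05)&(abs(Y)<.12)&(X<.7)&(X>.4); print("wood",m.sum(),rect(plane("top",.085)[m]),np.median(Z[m]))
dk=(im.sum(-1)<150)&(Z>.06)&(Z<.12)&(X>.5)&(X<.7)&(abs(Y)<.12); dk=big(dk); print("shell",dk.sum(),rect(plane("top",.091)[dk]),np.median(Z[dk]))
E
```

```text
clock: 5.75
tcp_pos: [0.485, 0.0161, 0.1096]
orientation: [-0.001, -0.041, 0.999, 0.001]
wrist_force: [0.2, 0.6, -3.3]
finger_gap: 0.0179
grip_force: 60.1
travel [ 0.003 -0.026 -0.003] rot [ 0.001 -0.002  0.006] t 5.75 at [0.485  0.0161 0.1096] F [ 0.2  0.6 -3.3]
wood 167 (array([0.5343, 0.0564]), array([0.1686, 0.0464]), -4.67) 0.0854875895923178Traceback (most recent call last):
  File "<stdin>", line 10, in <module>
  File "h.py", line 26, in big
    n,l,st,_=cv2.connectedComponentsWithStats(mask.astype(np.uint8)); return l==1+np.argmax(st[1:,4])
                                                                                  ~~~~~~~~~^^^^^^^^^^
    return _wrapfunc(a, 'argmax', axis=axis, out=out, **kwds)
    return bound(*args, **kwds)
ValueError: attempt to get argmax of an empty sequence
```

View pics/hov.png

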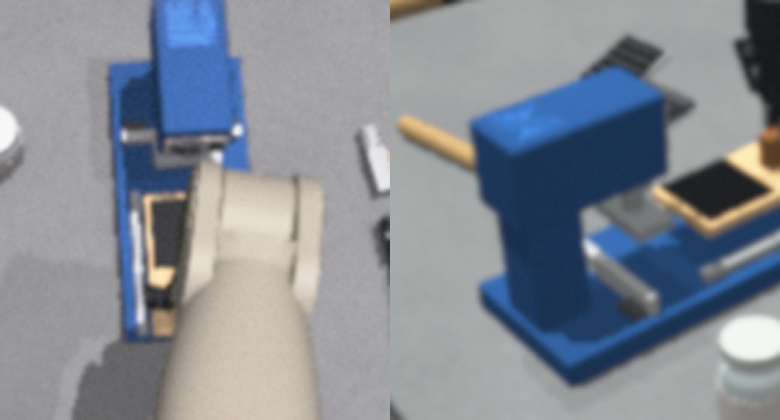

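The top view shows the plate's left edge beside the left strip, with its right side hidden by the arm. In the scene view the carrier is level above the bed, short of the platen. I'll measure the left edge against the left strip in the top camera.

Run:
```python
from h import *
a=np.radians(4.3); o=np.array([.609,.0198])
def pf(p): d=p-o; return np.stack([d@[np.cos(a),np.sin(a)],d@[-np.sin(a),np.cos(a)]],-1)*1000
for c in("top","scene"):
    im0=cv2.imread(c+".png").astype(int); W0=np.load(c+"W.npy")
    Q=pf(plane(c,.042)); st=(W0[...,2]>.025)&(W0[...,2]<.06)&(im0[...,2]>110)&(Q[...,0]<15)&(Q[...,0]>-165)&(abs(Q[...,1])<90)
    for sg in(1,-1):
        m=st&(Q[...,1]*sg>0); k=np.polyfit(Q[m][:,0],Q[m][:,1],1); print(c,"strip",sg,m.sum(),np.round(np.mean(Q[m],0),1),"yaw err",np.degrees(k[0]).round(2),"xrange",np.percentile(Q[m][:,0],[2,98]).round(1))
    W=np.load(c+"1W.npy"); im=cv2.imread(c+"1.png").astype(int); Z=W[...,2]
    P=pf(plane(c,.0846)); w=((im[...,2]-im[...,0]>35)|(im.sum(-1)<170))&(Z>.07)&(Z<.105)&(P[...,0]>-80)&(P[...,0]<60)&(abs(P[...,1])<75); w=big(w)
    print(c,"x max",np.percentile(P[w][:,0],[97,99.5]).round(1)); 
    for x in range(-70,30,20):
        q=P[w&(abs(P[...,0]-x)<10)][:,1]
        if len(q): print(x,q.max().round(1),q.min().round(1),len(q))
print(pf(np.array([[.485,.0161]])))
```

```text
top strip 1 216 [-72.   63.2] yaw err -0.04 xrange [-148.2    9.1]
top strip -1 256 [-71.  -65.4] yaw err 0.7 xrange [-152.4   10.4]
top x max [ 9.9 10.3]
-70 54.2 26.4 18
-50 53.8 45.7 17
-30 52.4 47.8 10
-10 54.6 46.4 17
10 53.4 35.1 13
scene strip 1 198 [-64.9  66. ] yaw err 0.05 xrange [-142.4    9.6]
scene strip -1 108 [-75.5 -56. ] yaw err -0.29 xrange [-143.3   -8.8]
scene x max [21.3 24.6]
-70 63.8 -32.6 93
-50 64.4 -32.7 106
-30 65.3 -31.4 113
-10 65.6 -31.5 108
10 64.9 -35.0 111
[[-123.92837785    5.60777713]]
```

```bash
python3 -m pendant '[{"travel":[0,-0.047,0],"rot":[0,0,0.003],"fingers":-1},{"travel":[0,-0.047,0.1],"rot":[0,0,0.003],"fingers":-1},{"travel":[0,-0.047,0.2],"rot":[0,0,0.003],"fingers":-1},{"travel":[0,-0.047,0.22],"rot":[0,0,0.003],"fingers":-1},{"travel":[0,-0.047,0.22],"rot":[0,0,0.003],"fingers":-1}]'
python3 go.py .485 .0105 .067 184.3
cat > chk.py <<'E'
from h import *
import sys
zu=float(sys.argv[1]); name=sys.argv[2]
a=np.radians(4.3); o=np.array([.609,.0198])
def pf(p): d=p-o; return np.stack([d@[np.cos(a),np.sin(a)],d@[-np.sin(a),np.cos(a)]],-1)*1000
s=env.get_state(); print("tcp in press",pf(np.array([s["tcp_pos"][:2]])))
A=[]
for c,(x,y) in(("top",(230,110)),("scene",(130,130))):
    im,d=env.read_camera(c); W=cloud(c,d); Z=W[...,2]; A.append(cv2.resize(im[y:y+130,x:x+130],None,fx=3,fy=3,interpolation=cv2.INTER_CUBIC))
    im=im.astype(int); P=pf(plane(c,zu+.012)); S=pf(plane(c,.042))
    w=((im[...,2]-im[...,0]>35)|(im.sum(-1)<170))&(Z>zu-.006)&(Z<zu+.032)&(P[...,0]>-90)&(P[...,0]<60)&(abs(P[...,1])<75); w=big(w)
    st=(Z>.025)&(Z<.06)&(im.min(-1)>120)&(S[...,0]<25)&(S[...,0]>-165)&(abs(S[...,1])>50)&(abs(S[...,1])<80)
    for x in range(-80,50,20):
        q=P[w&(abs(P[...,0]-x)<10)][:,1]; r=S[st&(abs(S[...,0]-x)<10)][:,1]
        f=lambda v:(v.min().round(1),v.max().round(1)) if len(v) else None
        print(c,x,"plate",f(q),"strip+",f(r[r>0]),"strip-",f(r[r<0]))
cv2.imwrite(f"pics/{name}.png",np.hstack(A))
E
python3 chk.py .046 low
```

```text
clock: 6.35
tcp_pos: [0.4854, 0.0094, 0.0827]
orientation: [-0.001, -0.038, 0.999, 0.0]
wrist_force: [0.3, 0.0, -3.7]
finger_gap: 0.0186
grip_force: 60.1
travel [0.002 0.009 0.131] rot [ 0.001 -0.002  0.001] t 6.35 at [0.4854 0.0094 0.0827] F [ 0.3  0.  -3.7]
tcp in press [[-124.01020515   -1.08525091]]
top -80 plate (np.float64(17.2), np.float64(47.0)) strip+ (np.float64(56.1), np.float64(71.6)) strip- None
top -60 plate (np.float64(38.3), np.float64(45.8)) strip+ (np.float64(54.9), np.float64(70.9)) strip- None
top -40 plate (np.float64(39.8), np.float64(47.3)) strip+ (np.float64(54.7), np.float64(69.5)) strip- None
top -20 plate (np.float64(38.3), np.float64(46.9)) strip+ (np.float64(56.0), np.float64(71.8)) strip- None
top 0 plate (np.float64(26.0), np.float64(45.4)) strip+ (np.float64(55.5), np.float64(70.9)) strip- None
top 20 plate None strip+ (np.float64(61.5), np.float64(65.7)) strip- None
top 40 plate None strip+ None strip- None
scene -80 plate (np.float64(-43.1), np.float64(56.0)) strip+ (np.float64(56.6), np.float64(73.4)) strip- None
scene -60 plate (np.float64(-39.2), np.float64(56.5)) strip+ (np.float64(56.9), np.float64(73.7)) strip- None
scene -40 plate (np.float64(-39.6), np.float64(57.2)) strip+ (np.float64(57.4), np.float64(73.9)) strip- None
scene -20 plate (np.float64(-39.1), np.float64(57.6)) strip+ (np.float64(57.8), np.float64(74.3)) strip- None
scene 0 plate (np.float64(-37.9), np.float64(57.8)) strip+ (np.float64(58.3), np.float64(74.5)) strip- None
scene 20 plate (np.float64(-8.4), np.float64(56.5)) strip+ (np.float64(62.8), np.float64(72.6)) strip- None
scene 40 plate None strip+ None strip- None
```

View pics/low.png

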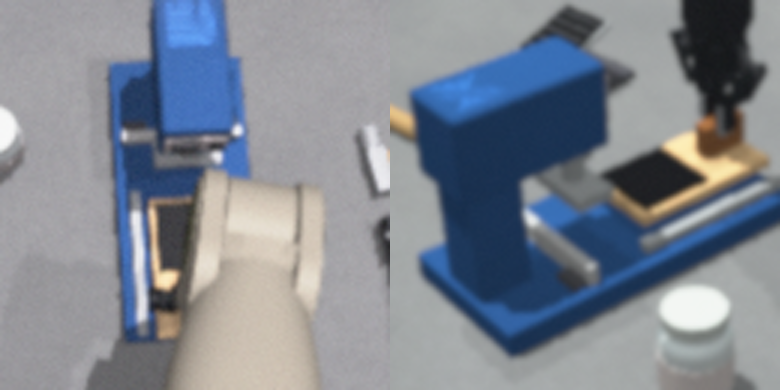

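Both views show the plate centred and parallel, with a gap of about 8–9 mm to the strip, so I'll lower it.

```bash
python3 -m pendant '[{"travel":[0,0.005,0.05],"rot":[0,0,0],"fingers":-1},{"travel":[0,0.005,0.09],"rot":[0,0,0],"fingers":-1},{"travel":[0,0.005,0.115],"rot":[0,0,0],"fingers":-1},{"travel":[0,0.005,0.125],"rot":[0,0,0],"fingers":-1},{"travel":[0,0.005,0.13],"rot":[0,0,0],"fingers":-1},{"travel":[0,0.005,0.13],"rot":[0,0,0],"fingers":-1}]'
```

```text
clock: 7.05
tcp_pos: [0.4866, 0.0098, 0.0683]
orientation: [0.0, -0.038, 0.999, 0.0]
wrist_force: [0.2, -0.3, -2.6]
finger_gap: 0.0182
grip_force: 60.2
```

```bash
python3 -m pendant '[{"travel":[-0.04,0,0.006],"rot":[0,0,0],"fingers":-1},{"travel":[-0.09,0,0.006],"rot":[0,0,0],"fingers":-1},{"travel":[-0.15,0,0.006],"rot":[0,0,0],"fingers":-1},{"travel":[-0.21,0,0.006],"rot":[0,0,0],"fingers":-1},{"travel":[-0.27,0,0.006],"rot":[0,0,0],"fingers":-1},{"travel":[-0.32,0,0.006],"rot":[0,0,0],"fingers":-1},{"travel":[-0.36,0,0.006],"rot":[0,0,0],"fingers":-1},{"travel":[-0.4,0,0.006],"rot":[0,0,0],"fingers":-1},{"travel":[-0.4,0,0.006],"rot":[0,0,0],"fingers":-1}]'
python3 - <<'E'
from h import *
a=np.radians(4.3); o=np.array([.609,.0198])
def pf(p): d=p-o; return np.stack([d@[np.cos(a),np.sin(a)],d@[-np.sin(a),np.cos(a)]],-1)*1000
s=env.get_state(); print(pf(s["tcp_pos"][None,:2]),s["wrist_force"])
for c in("top","scene"):
    im,d=env.read_camera(c); Z=cloud(c,d)[...,2]; P=pf(plane(c,.052)); im=im.astype(int)
    g=(Z>.04)&(Z<.06)&(abs(P[...,1])<85)&(P[...,0]>60)&(P[...,0]<130)&(im[...,0]-im[...,2]<35)&(im[...,2]>80)
    for y in range(-80,81,10):
        q=P[g&(abs(P[...,1]-y)<5)][:,0]
        if len(q): print(c,y,q.min().round(1),q.max().round(1))
E
```

```text
clock: 7.95
tcp_pos: [0.5354, 0.0135, 0.0676]
orientation: [0.001, -0.038, 0.999, 0.0]
wrist_force: [1.1, 0.3, -2.8]
finger_gap: 0.0184
grip_force: 60.3
[[-73.86970351  -0.74893169]] [ 1.08906166  0.33400079 -2.79745267]
top -70 103.8 103.8
top 30 101.7 101.7
top 40 86.3 98.2
top 50 86.7 102.5
top 60 87.4 103.3
top 70 87.8 107.6
scene -40 97.2 103.1
scene -30 61.0 109.0
scene -20 64.1 112.5
scene -10 65.6 113.1
scene 0 64.1 114.3
scene 10 65.6 114.9
scene 20 66.4 113.2
scene 30 65.7 112.2
scene 40 64.2 111.2
scene 50 63.4 114.0
scene 60 62.0 112.4
scene 70 94.2 113.6
scene 80 95.5 112.6
```

```bash
python3 -m pendant '[{"travel":[-0.04,0,0.003],"rot":[0,0,0],"fingers":-1},{"travel":[-0.07,0,0.003],"rot":[0,0,0],"fingers":-1},{"travel":[-0.09,0,0.003],"rot":[0,0,0],"fingers":-1},{"travel":[-0.11,0,0.003],"rot":[0,0,0],"fingers":-1},{"travel":[-0.125,0,0.003],"rot":[0,0,0],"fingers":-1},{"travel":[-0.125,0,0.003],"rot":[0,0,0],"fingers":-1}]'
```

```text
clock: 8.65
tcp_pos: [0.5495, 0.0146, 0.0674]
orientation: [0.0, -0.038, 0.999, 0.0]
wrist_force: [-4.3, -1.1, 3.2]
finger_gap: 0.0184
grip_force: 61.0
```

```bash
python3 -m pendant '[{"travel":[-0.02,0,0],"rot":[0,0,0],"fingers":-1},{"travel":[-0.03,0,0],"rot":[0,0,0],"fingers":-1},{"travel":[-0.03,0,0],"rot":[0,0,0],"fingers":-1}]'
```

```text
clock: 8.95
tcp_pos: [0.5528, 0.0149, 0.0674]
orientation: [-0.0, -0.038, 0.999, 0.0]
wrist_force: [-5.0, 0.1, 5.2]
finger_gap: 0.0181
grip_force: 61.2
```

```bash
python3 -m pendant '[{"travel":[-0.02,0,-0.004],"rot":[0,0,0],"fingers":-1},{"travel":[-0.03,0,-0.004],"rot":[0,0,0],"fingers":-1},{"travel":[-0.03,0,-0.004],"rot":[0,0,0],"fingers":-1}]'
```

```text
clock: 9.25
tcp_pos: [0.5574, 0.0152, 0.0675]
orientation: [0.001, -0.038, 0.999, 0.0]
wrist_force: [0.2, 1.0, -2.4]
finger_gap: 0.0181
grip_force: 60.4
```

```bash
python3 -m pendant '[{"travel":[-0.02,0,0],"rot":[0,0,0],"fingers":-1},{"travel":[-0.03,0,0],"rot":[0,0,0],"fingers":-1},{"travel":[-0.03,0,0],"rot":[0,0,0],"fingers":-1}]'
```

```text
clock: 9.55
tcp_pos: [0.5606, 0.0155, 0.0676]
orientation: [0.0, -0.038, 0.999, 0.0]
wrist_force: [0.9, -0.2, -2.1]
finger_gap: 0.0186
grip_force: 60.4
```

```bash
python3 -m pendant '[{"travel":[-0.02,0,0],"rot":[0,0,0],"fingers":-1},{"travel":[-0.025,0,0],"rot":[0,0,0],"fingers":-1},{"travel":[-0.025,0,0],"rot":[0,0,0],"fingers":-1}]'
```

```text
clock: 9.85
tcp_pos: [0.5634, 0.0157, 0.0677]
orientation: [0.0, -0.038, 0.999, 0.0]
wrist_force: [0.8, -0.0, -2.3]
finger_gap: 0.0183
grip_force: 60.3
```

```bash
python3 -m pendant '[{"travel":[-0.015,0,0],"rot":[0,0,0],"fingers":-1},{"travel":[-0.02,0,0],"rot":[0,0,0],"fingers":-1},{"travel":[-0.02,0,0],"rot":[0,0,0],"fingers":-1}]'; python3 chk.py .03 home1
```

```text
clock: 10.15
tcp_pos: [0.5634, 0.0157, 0.0674]
orientation: [-0.002, -0.038, 0.999, -0.0]
wrist_force: [-5.9, -0.8, 2.0]
finger_gap: 0.0184
grip_force: 60.8
tcp in press [[-45.75339004  -0.65798769]]
top -80 plate None strip+ (np.float64(60.5), np.float64(67.4)) strip- None
top -60 plate None strip+ (np.float64(58.6), np.float64(66.3)) strip- None
top -40 plate None strip+ (np.float64(54.7), np.float64(69.5)) strip- None
top -20 plate (np.float64(30.0), np.float64(44.9)) strip+ (np.float64(57.0), np.float64(71.3)) strip- None
top 0 plate (np.float64(21.2), np.float64(44.6)) strip+ (np.float64(59.0), np.float64(70.9)) strip- None
top 20 plate (np.float64(12.2), np.float64(46.1)) strip+ (np.float64(61.5), np.float64(65.3)) strip- None
top 40 plate (np.float64(14.6), np.float64(45.9)) strip+ None strip- None
scene -80 plate (np.float64(-10.0), np.float64(44.3)) strip+ (np.float64(62.9), np.float64(67.2)) strip- None
scene -60 plate (np.float64(-15.5), np.float64(55.1)) strip+ (np.float64(63.5), np.float64(65.5)) strip- (np.float64(-63.5), np.float64(-55.9))
scene -40 plate (np.float64(-51.1), np.float64(53.6)) strip+ (np.float64(55.4), np.float64(73.9)) strip- (np.float64(-63.8), np.float64(-50.0))
scene -20 plate (np.float64(-49.5), np.float64(54.0)) strip+ (np.float64(55.8), np.float64(74.3)) strip- (np.float64(-63.2), np.float64(-51.1))
scene 0 plate (np.float64(-46.3), np.float64(54.5)) strip+ (np.float64(50.2), np.float64(74.5)) strip- (np.float64(-62.1), np.float64(-55.2))
scene 20 plate (np.float64(-14.3), np.float64(54.7)) strip+ (np.float64(60.7), np.float64(68.8)) strip- None
scene 40 plate (np.float64(-15.1), np.float64(55.4)) strip+ None strip- None
```

```bash
python3 -m pendant '[{"travel":[-0.01,0,0],"rot":[0,0,0],"fingers":-1},{"travel":[-0.02,0,0],"rot":[0,0,0],"fingers":-1},{"travel":[-0.03,0,0],"rot":[0,0,0],"fingers":-1},{"travel":[-0.03,0,0],"rot":[0,0,0],"fingers":-1}]'; python3 -c "
from workcell import env
s=env.get_state();print(s['ft_torque'],s['wrist_force'],s['orientation'],s['tcp_pos'])"
```

```text
clock: 10.65
tcp_pos: [0.5634, 0.0157, 0.0674]
orientation: [-0.005, -0.038, 0.999, -0.001]
wrist_force: [-17.0, -2.8, 9.9]
finger_gap: 0.0184
grip_force: 61.8
[-0.58513422  2.97736248  0.03157763] [-16.98823777  -2.76950213   9.89681109] [-5.12875292e-03 -3.80742095e-02  9.99261622e-01 -5.10556132e-04] [0.56344064 0.01571951 0.06742191]
```

View pics/home1.png

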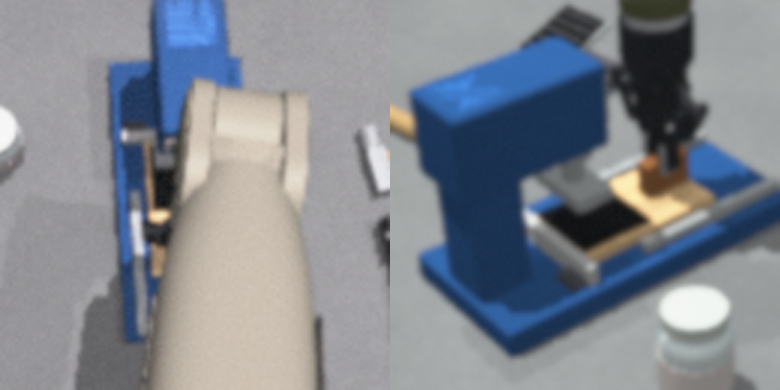

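The scene view shows the nose against the gauge. Pushing at 17 N gave a yaw moment of only 0.03 N·m, so it's bearing squarely. I'll relax, release and rise.

```bash
python3 -m pendant '[{"travel":[0.02,0,0],"rot":[0,0,0],"fingers":-1},{"travel":[0.04,0,0],"rot":[0,0,0],"fingers":-1},{"travel":[0.04,0,0],"rot":[0,0,0],"fingers":-1},{"travel":[0.04,0,0],"rot":[0,0,0],"fingers":0},{"travel":[0.04,0,0],"rot":[0,0,0],"fingers":0},{"travel":[0.04,0,0],"rot":[0,0,0],"fingers":0.1},{"travel":[0.04,0,0],"rot":[0,0,0],"fingers":0.1}]'
```

```text
clock: 11.35
tcp_pos: [0.5651, 0.0158, 0.068]
orientation: [0.001, -0.038, 0.999, -0.0]
wrist_force: [-0.3, -0.6, 0.3]
finger_gap: 0.0469
grip_force: 0.0
```

```bash
python3 -m pendant '[{"travel":[0.04,0,-0.1],"rot":[0,0,0],"fingers":0.1},{"travel":[0.04,0,-0.3],"rot":[0,0,0],"fingers":0.1},{"travel":[0.1,0,-0.6],"rot":[0,0,0],"fingers":0.1},{"travel":[0.3,0,-0.9],"rot":[0,0,0],"fingers":0.1},{"travel":[0.6,0,-1],"rot":[0,0,0],"fingers":0},{"travel":[0.9,-0.1,-1],"rot":[0,0,0],"fingers":-0.5},{"travel":[0.9,-0.5,-1],"rot":[0,0,0],"fingers":-1},{"travel":[0.9,-0.9,-1],"rot":[0,0,0],"fingers":-1},{"travel":[0.9,-1,-1],"rot":[0,0,0],"fingers":-1}]'; python3 go.py .43 -.3 .19 180
```

```text
clock: 12.25
tcp_pos: [0.4662, -0.1158, 0.1891]
orientation: [0.001, -0.036, 0.999, -0.001]
wrist_force: [-0.8, 0.7, 0.4]
finger_gap: -0.0003
grip_force: 0.0
travel [ 0.413 -1.509 -0.005] rot [-0.002  0.003  0.07 ] t 12.25 at [ 0.4662 -0.1158  0.1891] F [-0.8  0.7  0.4]
```

Run:
```python
from h import *
a=np.radians(4.3); o=np.array([.609,.0198])
def pf(p): d=p-o; return np.stack([d@[np.cos(a),np.sin(a)],d@[-np.sin(a),np.cos(a)]],-1)*1000
A=[]
for c,(x,y) in(("top",(255,110)),("scene",(130,120))):
    im,d=env.read_camera(c); W=cloud(c,d); Z=W[...,2]; np.save(c+"2W.npy",W); cv2.imwrite(c+"2.png",im)
    A.append(cv2.resize(im[y:y+130,x:x+130],None,fx=3,fy=3,interpolation=cv2.INTER_CUBIC))
    im=im.astype(int); P=pf(plane(c,.042))
    w=((im[...,2]-im[...,0]>35))&(Z>.028)&(Z<.052)&(abs(P[...,0])<95)&(abs(P[...,1])<60); w=big(w)
    print(c,"rear",[P[w&(abs(P[...,1]-y)<5)][:,0].min().round(1) for y in range(-40,41,10) if (w&(abs(P[...,1]-y)<5)).any()])
    print("left",[P[w&(abs(P[...,0]-x)<6)][:,1].max().round(1) for x in range(-70,60,12) if (w&(abs(P[...,0]-x)<6)).any()])
    print("right",[P[w&(abs(P[...,0]-x)<6)][:,1].min().round(1) for x in range(-70,60,12) if (w&(abs(P[...,0]-x)<6)).any()])
cv2.imwrite("pics/home2.png",np.hstack(A))
# pedal from first pictures (unoccluded)
for c in("top","scene"):
    m=np.load(f"m_{c}_pad.npy"); im=cv2.imread(c+".png").astype(int); W=np.load(c+"W.npy"); 
    dk=big(m&(im.sum(-1)<(250)) &(W[...,2]>.05)); p=W[dk]; print(c,"pad",dk.sum(),np.round(np.median(p,0),4),rect(p[:,:2]),rect(plane(c,.077)[dk]))
W=np.load("topW.npy"); m=np.load("m_top_pad.npy"); p=W[m&(W[...,2]>.04)]; p=p[p[:,0]<.62]
C=np.c_[p[:,:2],np.ones(len(p))]; k=np.linalg.lstsq(C,p[:,2],rcond=None)[0]; print("slope",k,"tread dir",np.degrees(np.arctan2(-k[1],-k[0])), "tread rect",rect(p[:,:2]),"ctr",p.mean(0))
```

```text
top rear [np.float64(-79.6), np.float64(-79.2), np.float64(-78.8), np.float64(-78.2), np.float64(-13.5), np.float64(-76.9), np.float64(-80.0), np.float64(-79.6), np.float64(-79.0)]
left [np.float64(45.3), np.float64(44.6), np.float64(47.1), np.float64(46.6), np.float64(45.8), np.float64(45.1), np.float64(44.4), np.float64(43.6), np.float64(46.1), np.float64(45.6), np.float64(44.9)]
right [np.float64(-44.5), np.float64(-45.3), np.float64(-46.2), np.float64(-47.1), np.float64(-44.2), np.float64(-45.4), np.float64(-46.3), np.float64(-46.9), np.float64(-44.0), np.float64(41.4), np.float64(44.4)]
scene rear [np.float64(-41.3), np.float64(-34.2), np.float64(-27.2), np.float64(-29.8), np.float64(-66.8), np.float64(-70.4), np.float64(-72.8), np.float64(-72.7), np.float64(-71.5)]
left [np.float64(50.6), np.float64(55.1), np.float64(53.2), np.float64(53.6), np.float64(53.8), np.float64(54.1), np.float64(54.3), np.float64(54.7), np.float64(52.9), np.float64(55.2), np.float64(55.5)]
right [np.float64(1.6), np.float64(-0.1), np.float64(-51.1), np.float64(-50.0), np.float64(-49.5), np.float64(-49.0), np.float64(-28.3), np.float64(40.2), np.float64(40.7), np.float64(39.1), np.float64(39.3)]
top pad 344 [ 0.4954 -0.297   0.0787] (array([ 0.4957, -0.2975]), array([0.074 , 0.0654]), 11.78) (array([ 0.496 , -0.2983]), array([0.0792, 0.0645]), 18.65)
scene pad 147 [ 0.4899 -0.3     0.0784] (array([ 0.4955, -0.2976]), array([0.0752, 0.0643]), -78.54) (array([ 0.487 , -0.3009]), array([0.0895, 0.0618]), 34.92)
slope [-0.39091149 -0.07987346  0.24798691] tread dir 11.548072103139738 tread rect (array([ 0.5199, -0.2935]), array([0.1372, 0.0759]), 13.87) ctr [ 0.51885313 -0.29345479  0.06860051]
```

View pics/home2.png

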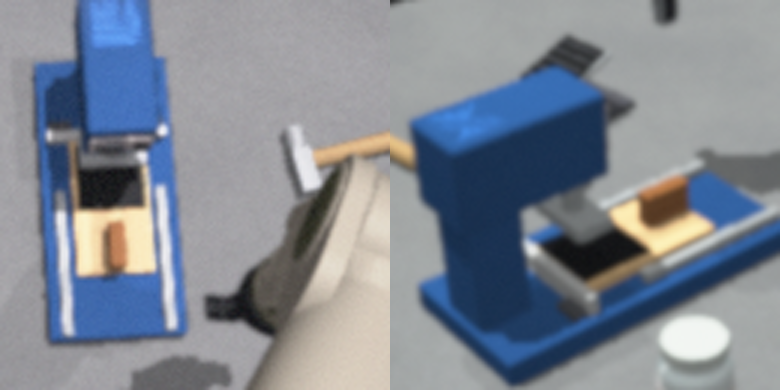

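The carrier is home: centred between the strips, square, rear edge at press x ≈ -80, which puts the nose at about 90 on the gauge. The pad is at ≈ (0.494, -0.298, 0.078). On to the pedal.

```bash
python3 -m pendant '[{"travel":[0,-0.3,0],"rot":[0,0,0.02],"fingers":-1},{"travel":[0,-0.6,0],"rot":[0,0,0.02],"fingers":-1},{"travel":[-0.1,-0.9,0],"rot":[0,0,0.02],"fingers":-1},{"travel":[-0.1,-1,0.1],"rot":[0,0,0.02],"fingers":-1},{"travel":[-0.1,-1,0.2],"rot":[0,0,0.02],"fingers":-1},{"travel":[-0.1,-1,0.2],"rot":[0,0,0.02],"fingers":-1}]'; python3 go.py .492 -.298 .11 183
```

```text
clock: 12.95
tcp_pos: [0.4851, -0.2282, 0.1612]
orientation: [-0.002, -0.028, 1.0, 0.002]
wrist_force: [-0.1, 0.4, 0.4]
finger_gap: 0.0
grip_force: 0.0
travel [-0.026 -0.585  0.424] rot [ 0.004 -0.004  0.004] t 12.95 at [ 0.4851 -0.2282  0.1612] F [-0.1  0.4  0.4]
```

```bash
python3 -m pendant '[{"travel":[-0.02,-0.25,0],"rot":[0,0,0],"fingers":-1},{"travel":[-0.02,-0.5,0.1],"rot":[0,0,0],"fingers":-1},{"travel":[-0.02,-0.58,0.25],"rot":[0,0,0],"fingers":-1},{"travel":[-0.02,-0.58,0.42],"rot":[0,0,0],"fingers":-1},{"travel":[-0.02,-0.58,0.42],"rot":[0,0,0],"fingers":-1}]'; python3 go.py .486 -.299 .061 183
```

```text
clock: 13.45
tcp_pos: [0.4912, -0.297, 0.1106]
orientation: [-0.002, -0.028, 1.0, 0.002]
wrist_force: [-0.8, 0.3, 0.4]
finger_gap: -0.0
grip_force: 0.0
travel [ 0.042 -0.016  0.413] rot [ 0.005 -0.004  0.004] t 13.45 at [ 0.4912 -0.297   0.1106] F [-0.8  0.3  0.4]
```

Press down gradually to just above the stop and read the force.

```bash
python3 -m pendant '[{"travel":[0,-0.01,0.07],"rot":[0,0,0],"fingers":-1},{"travel":[0,-0.01,0.13],"rot":[0,0,0],"fingers":-1},{"travel":[0.015,-0.01,0.19],"rot":[0,0,0],"fingers":-1},{"travel":[0.025,-0.01,0.25],"rot":[0,0,0],"fingers":-1},{"travel":[0.035,-0.01,0.31],"rot":[0,0,0],"fingers":-1},{"travel":[0.04,-0.01,0.36],"rot":[0,0,0],"fingers":-1},{"travel":[0.045,-0.01,0.39],"rot":[0,0,0],"fingers":-1},{"travel":[0.045,-0.01,0.4],"rot":[0,0,0],"fingers":-1}]'
```

```text
clock: 14.25
tcp_pos: [0.4874, -0.3022, 0.0653]
orientation: [-0.0, -0.028, 1.0, -0.0]
wrist_force: [-2.8, -0.0, 6.2]
finger_gap: 0.0001
grip_force: 2.7
```

```bash
python3 -m pendant '[{"travel":[0.005,0,0.03],"rot":[0,0,0],"fingers":-1},{"travel":[0.005,0,0.06],"rot":[0,0,0],"fingers":-1},{"travel":[0.005,0,0.07],"rot":[0,0,0],"fingers":-1}]'
```

```text
clock: 14.55
tcp_pos: [0.4866, -0.3025, 0.0572]
orientation: [-0.001, -0.027, 1.0, -0.001]
wrist_force: [-4.2, -0.5, 7.1]
finger_gap: -0.0001
grip_force: 3.4
```

```bash
python3 -m pendant '[{"travel":[0,0,0.03],"rot":[0,0,0],"fingers":-1},{"travel":[0,0,0.06],"rot":[0,0,0],"fingers":-1},{"travel":[0,0,0.06],"rot":[0,0,0],"fingers":-1}]'
```

```text
clock: 14.85
tcp_pos: [0.4865, -0.3026, 0.05]
orientation: [-0.001, -0.027, 1.0, -0.001]
wrist_force: [-4.8, -1.4, 8.6]
finger_gap: -0.0001
grip_force: 3.9
```

Run:
```python
from h import *
im,d=env.read_camera("scene"); a=cv2.resize(im[100:180,130:240],None,fx=4,fy=4,interpolation=cv2.INTER_CUBIC)
im,d=env.read_camera("top"); b=cv2.resize(im[150:250,330:420],None,fx=3.2,fy=3.2,interpolation=cv2.INTER_CUBIC); cv2.imwrite("pics/ped.png",np.hstack([a,b[:320]]))
s=env.get_state(); print(s["tcp_pos"],s["wrist_force"])
```

```text
[ 0.48650524 -0.30258697  0.05029213] [-4.27081265 -1.01851375  8.84904498]
```

View pics/ped.png

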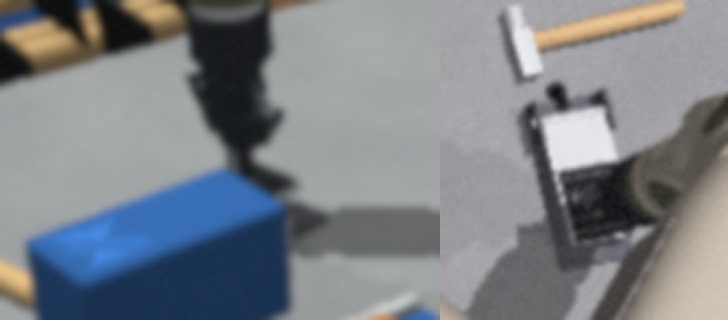

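The fingertips are on the ribbed pad, at about (590,200) in the right half. I'll measure the tread's slope to see how far it has travelled.

```bash
cat > tr.py <<'E'
from h import *
from scipy.spatial.transform import Rotation as R
def tread(W,im,lab):
    Z=W[...,2]; X,Y=W[...,0],W[...,1]
    m=(abs(Y+.285)<.06)&(X>.53)&(X<.60)&(Z>.02)&(Z<.1)&(im.min(-1)>120)&(im.max(-1)<260)
    p=W[cv2.erode(m.astype(np.uint8),np.ones((3,3)))>0]
    k=np.linalg.lstsq(np.c_[p[:,:2],np.ones(len(p))],p[:,2],rcond=None)[0]
    print(lab,len(p),"mean",p.mean(0).round(4),"angle",np.arctan(np.hypot(*k[:2])).round(3))
tread(np.load("topW.npy"),cv2.imread("top.png"),"before")
im,d=env.read_camera("top"); tread(cloud("top",d),im,"now")
# platen lowest z, seen by scene camera
a=np.radians(4.3); o=np.array([.609,.0198])
for n in("before","now"):
    W=np.load("sceneW.npy") if n=="before" else cloud("scene",env.read_camera("scene")[1])
    d=W[...,:2]-o; px=d@[np.cos(a),np.sin(a)]; py=d@[-np.sin(a),np.cos(a)]
    m=(px>.035)&(px<.085)&(abs(py)<.045)&(W[...,2]>.052)&(W[...,2]<.14); print(n,"platen z",m.sum(),np.percentile(W[m][:,2],[2,10,50]).round(3))
s=env.get_state(); print(s["clock"],s["tcp_pos"],s["wrist_force"])
E
python3 tr.py
```

```text
before 232 mean [ 0.5668 -0.2836  0.0482] angle 0.334
now 257 mean [ 0.5646 -0.2849  0.0422] angle 0.078
before platen z 213 [0.09  0.096 0.103]
now platen z 299 [0.06  0.068 0.073]
15.05 [ 0.48651649 -0.30260326  0.05037963] [-4.5308673  -1.03815422  8.09843722]
```

```bash
python3 -m pendant '[{"travel":[0,0,0.03],"rot":[0,0,0],"fingers":-1},{"travel":[0,0,0.06],"rot":[0,0,0],"fingers":-1},{"travel":[0,0,0.07],"rot":[0,0,0],"fingers":-1},{"travel":[0,0,0.07],"rot":[0,0,0],"fingers":-1}]'
```

```text
clock: 15.45
tcp_pos: [0.486, -0.3028, 0.0419]
orientation: [-0.001, -0.027, 1.0, -0.001]
wrist_force: [-6.2, -1.4, 9.0]
finger_gap: -0.0002
grip_force: 4.7
```

```bash
python3 -m pendant '[{"travel":[0,0,0.02],"rot":[0,0,0],"fingers":-1},{"travel":[0,0,0.04],"rot":[0,0,0],"fingers":-1},{"travel":[0,0,0.04],"rot":[0,0,0],"fingers":-1}]'
```

```text
clock: 15.75
tcp_pos: [0.4861, -0.3029, 0.0399]
orientation: [-0.001, -0.027, 1.0, -0.002]
wrist_force: [-11.9, 3.2, 27.5]
finger_gap: 0.0001
grip_force: 13.8
```

The stop is reached: force jumped to 27 N. I'll hold there and verify.

```bash
python3 tr.py; python3 -m pendant '[{"travel":[0,0,0],"rot":[0,0,0],"fingers":-1},{"travel":[0,0,0],"rot":[0,0,0],"fingers":-1},{"travel":[0,0,0],"rot":[0,0,0],"fingers":-1},{"travel":[0,0,0],"rot":[0,0,0],"fingers":-1},{"travel":[0,0,0],"rot":[0,0,0],"fingers":-1},{"travel":[0,0,0],"rot":[0,0,0],"fingers":-1},{"travel":[0,0,0],"rot":[0,0,0],"fingers":-1},{"travel":[0,0,0],"rot":[0,0,0],"fingers":-1},{"travel":[0,0,0],"rot":[0,0,0],"fingers":-1},{"travel":[0,0,0],"rot":[0,0,0],"fingers":-1}]'; python3 -m pendant '[{"travel":[0,0,0],"rot":[0,0,0],"fingers":-1},{"travel":[0,0,0],"rot":[0,0,0],"fingers":-1},{"travel":[0,0,0],"rot":[0,0,0],"fingers":-1},{"travel":[0,0,0],"rot":[0,0,0],"fingers":-1},{"travel":[0,0,0],"rot":[0,0,0],"fingers":-1}]'
```

```text
before 232 mean [ 0.5668 -0.2836  0.0482] angle 0.334
now 264 mean [ 0.564  -0.2842  0.0398] angle 0.007
before platen z 213 [0.09  0.096 0.103]
now platen z 302 [0.054 0.06  0.064]
15.85 [ 0.48608588 -0.30288985  0.03995972] [-12.42303495   1.9048454   27.67266948]
clock: 16.85
tcp_pos: [0.4861, -0.3029, 0.04]
orientation: [-0.001, -0.027, 1.0, -0.002]
wrist_force: [-11.6, 1.7, 27.4]
finger_gap: -0.0001
grip_force: 13.9
clock: 17.35
tcp_pos: [0.4861, -0.3029, 0.04]
orientation: [-0.001, -0.027, 1.0, -0.002]
wrist_force: [-12.1, 2.2, 26.9]
finger_gap: -0.0001
grip_force: 13.9
```

Travelled 0.327 rad and held about 1.6 s. Now rise straight up, smoothly, to let it spring back.

```bash
python3 -m pendant '[{"travel":[0,0,-0.05],"rot":[0,0,0],"fingers":-1},{"travel":[-0.01,0,-0.12],"rot":[0,0,0],"fingers":-1},{"travel":[-0.02,0,-0.2],"rot":[0,0,0],"fingers":-1},{"travel":[-0.03,0,-0.28],"rot":[0,0,0],"fingers":-1},{"travel":[-0.03,0,-0.36],"rot":[0,0,0],"fingers":-1},{"travel":[-0.03,0,-0.45],"rot":[0,0,0],"fingers":-1},{"travel":[-0.03,0,-0.6],"rot":[0,0,0],"fingers":-1},{"travel":[-0.03,0,-0.8],"rot":[0,0,0],"fingers":-1},{"travel":[0,0,-1],"rot":[0,0,0],"fingers":-1},{"travel":[0,0,-1],"rot":[0,0,0],"fingers":-1}]'
python3 - <<'E'
import tr
from h import *
a=np.radians(4.3); o=np.array([.609,.0198])
def pf(p): d=p-o; return np.stack([d@[np.cos(a),np.sin(a)],d@[-np.sin(a),np.cos(a)]],-1)*1000
im,d=env.read_camera("top"); Z=cloud("top",d)[...,2]; im=im.astype(int); P=pf(plane("top",.042))
w=big((im[...,2]-im[...,0]>35)&(Z>.028)&(Z<.052)&(abs(P[...,0])<95)&(abs(P[...,1])<60))
print("rear",[P[w&(abs(P[...,1]-y)<5)][:,0].min().round(1) for y in range(-40,41,10) if (w&(abs(P[...,1]-y)<5)).any()])
cv2.imwrite("pics/end.png",im.astype(np.uint8))
E
```

```text
clock: 18.35
tcp_pos: [0.4882, -0.3029, 0.1598]
orientation: [0.002, -0.028, 1.0, -0.002]
wrist_force: [-0.5, -0.2, 0.7]
finger_gap: 0.0
grip_force: 0.0
before 232 mean [ 0.5668 -0.2836  0.0482] angle 0.334
now 226 mean [ 0.5669 -0.2833  0.0482] angle 0.32
before platen z 213 [0.09  0.096 0.103]
now platen z 214 [0.089 0.095 0.102]
18.45 [ 0.48717506 -0.30183787  0.15656237] [-0.03872776  0.11443786  0.05788337]
rear [np.float64(-79.4), np.float64(-79.2), np.float64(-78.8), np.float64(-78.2), np.float64(-13.5), np.float64(-76.9), np.float64(-80.0), np.float64(-79.6), np.float64(-79.0)]
```

View pics/end.png

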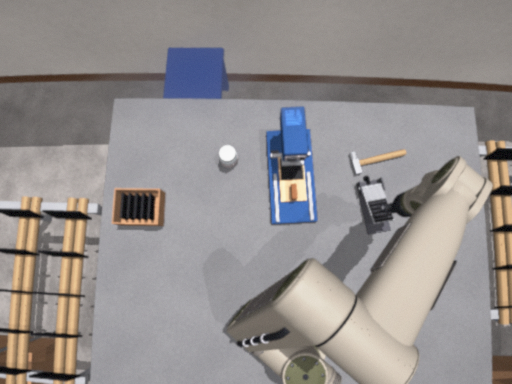

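The top view shows the carrier home at (292,185) and the pedal and platen back up. The jar (228,157), mallet and carton haven't moved, and the arm is clear of everything.

```bash
python3 -c "
from workcell import env
print(env.hand_in())"
```

```text
the job is handed in; nothing more can be done
None
```

The job is handed in at about 18.5 s: the carrier is home and square against the back gauge, the pedal was held at its stop for about 1.6 s and has sprung back up, and the jar, mallet and carton look unmoved.

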